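# Reset a power pod under its push-latch cover

## Robot

A 6-joint arm with a two-finger parallel gripper is mounted at the origin on a cart in front of the work surface, level with it; the furniture and walls round the work are solid. World frame = base frame: x ahead of the robot, y to its left, z up, the work surface at z = 0. Lengths are in m, angles in rad, forces in N, time in s.
With the tool pointing down it reaches from about 0.325 to 0.9 m from the base axis. Payload 3.5 kg.
Tool frame: the origin (TCP) lies on the front face of the gripper's body, between the roots of the fingers; the fingertips stand 73 mm ahead of it and the grasp point (between the pads) lies 54 mm ahead of it; z points along the fingers, y is the line along which they close (so a half turn about z gives the same grasp; the last joint's range is limited). The gripper opens to 85 mm and grips with 20 to 120 N. Pads are 22 mm wide; open, the fingers measure 114 mm over their backs; the gripper's body (76 mm by 85 mm) begins 54 mm behind the grasp point. The pads swing forward as they close: fully open they stand 13 mm farther back than shut.
Start: joints at [-1.439, 0.276, -0.026, 1.268, 0, 1.467], TCP at [0.145, -0.608, 0.304] pointing down, gripper open.
Joint ranges: [-3.12, 3.12], [-0.85, 1.88], [-1.08, 1.24], [-1.95, 2.15], [-1.57, 1.53], [-3.14, 3.14]. Speed limits (rad/s): [2.57, 2.57, 3.14, 3.14, 3.14, 3.14].

## Interface

Orientations are given as a 3x3 rotation matrix whose columns are the frame's x, y, z axes.
In Python, from bench import env gives the robot as it stands.
- The arm moves only by the shell command python3 -m handwheel 'ROWS' [FORCE]. ROWS is text: rows parted by semicolons, each of 7 numbers parted by spaces: the shift along the tool's x, y, z each as a share of 0.3 m, from -1 to 1, then the turn, a rotation vector about the tool's x, y, z each as a share of 2 pi rad, from -1 to 1, then the opening, from 0 (shut) to 1 (fully open). In form: x y z wx wy wz grip; .... A call has 1 to 12 rows; each row is the pose to reach, as a shift and turn from the pose commanded when the call began, along the tool's axes at that moment, turning the shorter way round; what a row does not reach only later rows make up. A row lasts 1/10 s, in which the tool goes at most 50 mm and 8.59 degrees, less where a joint would pass 70% of its speed; a pose out of reach is approached as far as the arm can. A call with a number of a shift or a turn outside -1 to 1 is refused whole. A call with a gripper value outside its range is refused whole. The fingers move at their own pace and stop on an object; FORCE is the grip in N (left out, the last holds). Time passes only in rows, so rows that repeat a pose let the fingers close. It gives the time, the measured TCP pose, the force, the opening and the grip force at its end, in the units of the state.
- env.state(): the state, without advancing time (a new reading comes with each control period).
- env.read_camera(name): name is "scene" or "top"; returns the picture (420x560x3 uint8, red, green, blue); there is no depth.
- env.get_calibration(name): a dict with "camera_matrix" (3x3 intrinsics, pixels), "pose" (4x4, takes a point from camera to world coordinates). Camera axes: x right, y up, looking along -z (the intrinsics and any distortion apply to the point x, -y, -z); pixel columns grow to the right and rows downward; lengths in m; the calibration is good to about 2 mm. A picture is of the moment at which its call begins. get_calibration takes no time and is no camera call.
- env.finish_job(): hands the job in; it is judged then, once.
The state is a dict: "time_s": time; "joints": joint angles; "joint_velocities": joint speeds; "effort": joint torques, N m; "tcp_pos": TCP position; "tool_rot": TCP orientation; "contact_force": force on the tool from outside, world axes, zero at the start; "ft_torque": the same for the moment, N m; "width": finger opening in m; "gripper_force": force on a finger pad.
Only numpy, scipy, OpenCV 4.12 (cv2) and the standard library are available. Lean on these libraries where they do the work, as an engineer would, in place of code of your own. Each camera call takes 0.05 s, during which the arm holds its last target. There are 200 camera calls.

## Task

Reset the grey power pod on the bench: press its closed cover near the front edge so that it pops up and let it swing fully open, press the larger of the two buttons under it fully down and let it go, then swing the cover back down from behind and press it home so that it latches shut. Only push with the fingertips: do not pinch the cover or pull at its inner face, do not press the smaller button, and leave the loose things round the pod where they are.

Things in the scene. Friction and masses are not known exactly. Their poses are not given: they have to be found in the camera images.
- pod: bench power pod, grey housing fixed to the table, 170 (x) x 200 (y) x 60 mm high; origin at the centre of its underside, x from its front (three round blanked outlets, towards the robot) to its rear, y to its left, z up. Opening in its top: 95 x 132 mm, x from -55 to +40 mm, closed by the cover; below it a well with floor at z = 20 mm and two round aluminium push buttons
- cover (a joint): hinge angle (rad) of the grey plastic cover. 0 = latched, flush with the housing top; 1.75 = open, leaning a little back; negative = pressed in, rigid stop at -0.066. Shut, pressed past -0.03 and let go, it springs up to 1.75 in about 2 s; swung down from open, pressed past -0.05 (best to the stop) and let go, it latches at 0, else it springs up again. Pushing it down takes 1 to 3 N
- cover_press (a point): point on the outer face of the cover, 75 mm from the hinge, on its middle line; moves with the cover. A thin black strip across the outer face lies 6 mm nearer the front edge
- cover_edge (a point): middle of the front (free) edge of the cover, outer face, 94 mm from the hinge; moves with the cover, which is 94 mm long x 128 mm wide x 5 mm thick, hinged along pod y at its rear edge
- pod_hinge (a point): middle of the hinge line, at the rear end of the opening, level with the housing top (pod x = +40, z = +60 mm); does not move; axes as those of the pod. Behind it lies a flat deck 45 mm long at the same height
- cover_liner: black inner face of the cover, 84 x 120 mm, 2 mm thick, fixed to the cover's underside (its origin lies on the hinge line); it must not be pulled or pinched with the fingers
- reset_button (a joint): travel in m of the larger button, 26 mm across; 0 = up, 0.006 = fully down, springs back when let go; fully down takes 4 N
- reset_button_top (a point): centre of the top face of the larger button; when up it is 18 mm below the housing top, at pod x = -26, y = +30 mm
- test_button (a joint): travel in m of the smaller button, 12 mm across; 0 = up, 0.005 = fully down; leave it alone
- test_button_top (a point): centre of the top face of the smaller button, at pod x = -26, y = -36 mm
- masking_tape: bystander, loose: roll of brown masking tape lying flat, 100x100x36 mm; origin at the centre of its underside; it stands near the pod, leave it where it is
- battery_pack: bystander, loose: black cordless-tool battery pack, 77x114x58 mm; origin at the centre of its underside; it stands near the pod, leave it where it is
- wedge: bystander, loose: small wooden wedge, 36x90x18 mm; origin at the centre of its underside; it stands near the pod, leave it where it is
- tape_measure: bystander, loose: yellow tape measure standing on edge, 36x80x64 mm; origin at the centre of its underside; it stands near the pod, leave it where it is
- offcut3: bystander, loose: dark wooden block, 55x55x40 mm; origin at the centre of its underside; it stands near the pod, leave it where it is

How it is judged:
By the outcome, as a careful person would: the job done as asked, in the order asked, and still so for the second after the job is handed in, with the robot touching nothing.
It also fails if it takes over 54 s, if anything falls off the work surface, if the arm or the gripper's body presses on something with over 40 N, if the wrist force passes 120 N, or if a joint passes its speed limit or range.

## Working session

There is one attempt and no reset: what is moved stays moved. The work goes in short steps, Python scripts to look and compute and a shell command to move; the robot and the scene stay as the last step left them, time stands still between calls to the robot, and variables do not carry over. Pictures are saved under pics/ and viewed, at most 10 in all, crops included, and the job is handed in when it is done.

```bash
mkdir -p pics
python3 - <<'E'
from bench import env
import cv2, numpy as np
np.set_printoptions(precision=4,suppress=True)
for n in("scene","top"):
    im=env.read_camera(n); cv2.imwrite(f"pics/{n}0.png",im[:,:,::-1])
    c=env.get_calibration(n); print(n,c)
s=env.state(); print(s['time_s'],s['tcp_pos'],s['tool_rot'],s['contact_force'],s['width'])
E
```

```text
scene {'camera_matrix': array([[424.1083,   0.    , 278.6362],
       [  0.    , 424.1083, 201.4978],
       [  0.    ,   0.    ,   1.    ]]), 'pose': array([[-0.8441,  0.4101, -0.3455,  0.2877],
       [-0.5362, -0.6391,  0.5513,  0.5291],
       [ 0.0053,  0.6506,  0.7594,  0.7361],
       [ 0.    ,  0.    ,  0.    ,  1.    ]])}
top {'camera_matrix': array([[442.7449,   0.    , 283.7221],
       [  0.    , 442.7449, 213.4128],
       [  0.    ,   0.    ,   1.    ]]), 'pose': array([[-0.0011,  0.9846, -0.1748,  0.4078],
       [-0.9997, -0.0055, -0.0249,  0.0322],
       [-0.0255,  0.1747,  0.9843,  1.1604],
       [ 0.    ,  0.    ,  0.    ,  1.    ]])}
0.1 [ 0.1453 -0.6073  0.3029] [[ 0.9726  0.2327 -0.0003]
 [ 0.2327 -0.9725  0.002 ]
 [ 0.0002 -0.002  -1.    ]] [0.3476 0.2598 0.6082] 0.08545111960561688
```

View pics/scene0.png

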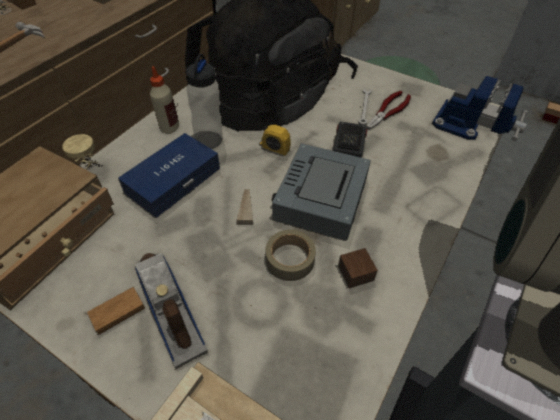

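View pics/top0.png

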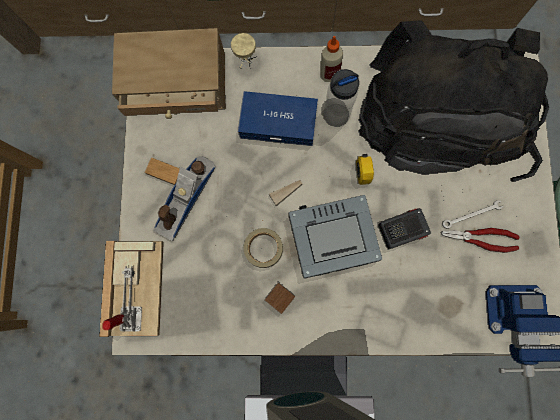

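The scene view shows the pod around (322,190), with the tape roll at (290,254), the block at (357,267), the wedge at (246,207), the tape measure at (277,139) and the battery at (350,137). In the top view the pod is at (336,236), with the cover's black strip near (338,252). I'll enlarge both.

Run:
```python
import cv2, numpy as np
a=cv2.imread("pics/scene0.png")[130:250,255:385]; b=cv2.imread("pics/top0.png")[185:285,280:390]
A=cv2.resize(a,None,fx=4.6,fy=4.6,interpolation=cv2.INTER_CUBIC)[:552,:]
cv2.imwrite("pics/cs.png",A)
cv2.imwrite("pics/ct.png",cv2.resize(b,None,fx=6,fy=6,interpolation=cv2.INTER_CUBIC))
```

```text
(no output)
```

View pics/cs.png

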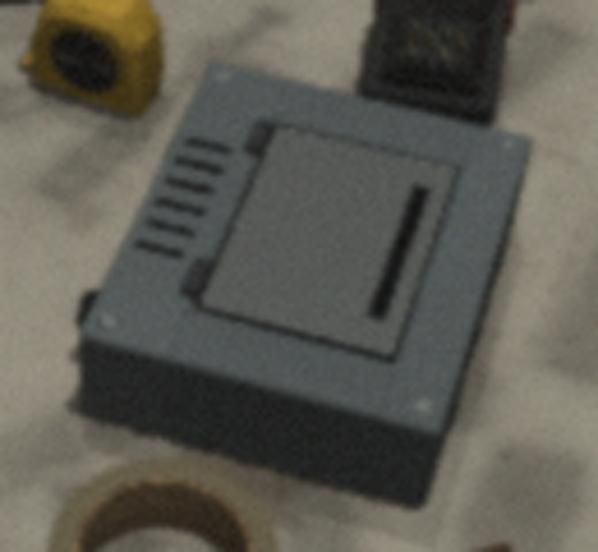

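View pics/ct.png

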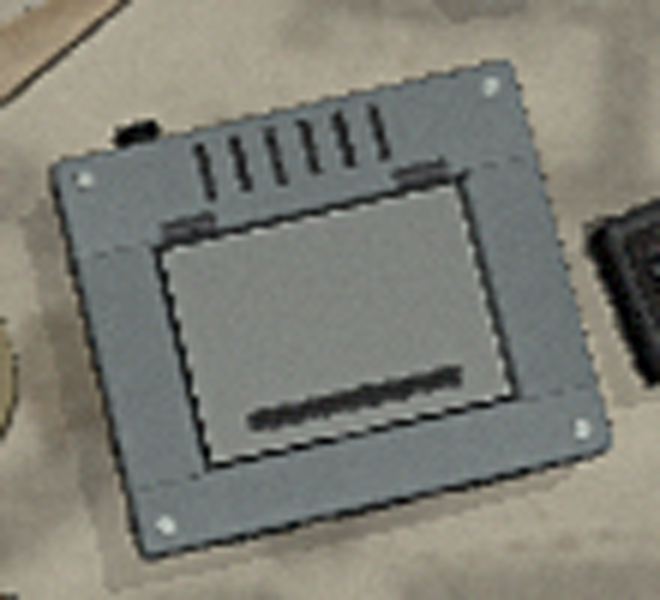

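The crops show the four housing screws, the cover's corners and the black strip in both views. Scene crop: screws (108,320), (224,76), (509,145), (423,405) and strip (377,315)-(421,190). Top crop: screws (84,180), (491,86), (583,430), (166,525) and strip (252,420)-(460,376). I'll triangulate these points.

```bash
cat > h.py <<'E'
import numpy as np, cv2
from bench import env
np.set_printoptions(precision=4,suppress=True)
def P(n):
    c=env.get_calibration(n); T=np.linalg.inv(c['pose']); return c['camera_matrix']@np.diag([1,-1,-1])@T[:3]
def tri(s,t):
    X=cv2.triangulatePoints(P("scene"),P("top"),np.array(s,float).T,np.array(t,float).T); return (X[:3]/X[3]).T
def proj(n,X):
    q=P(n)@np.c_[X,np.ones(len(X))].T; return (q[:2]/q[2]).T
E
cat > m.py <<'E'
from h import *
from scipy.optimize import least_squares
S=np.array([(108,320),(224,76),(509,145),(423,405),(203,305),(272,125),(457,167),(393,357),(377,315),(421,190)])
T=np.array([(84,180),(491,86),(583,430),(166,525),(163,250),(460,178),(515,397),(210,465),(252,420),(460,376)])
s=(S+.5)/4.6-.5+[255,130]; t=(T+.5)/6-.5+[280,185]
X=tri(s,t); print(X)
M=np.array([(40,65,60),(40,-65,60),(-54.5,-65,60),(-54.5,65,60)])/1e3
def pose(p,M):
    c,sn=np.cos(p[3]),np.sin(p[3]); return M@np.array([[c,-sn,0],[sn,c,0],[0,0,1]]).T+p[:3]
f=lambda p:np.r_[(proj("scene",pose(p,M))-s[4:8]).ravel(),(proj("top",pose(p,M))-t[4:8]).ravel()]
r=least_squares(f,[.4,-.1,0,.2]); print("pod",r.x,f(r.x))
c,sn=np.cos(r.x[3]),np.sin(r.x[3]);R=np.array([[c,-sn,0],[sn,c,0],[0,0,1]])
print("podframe",((X-r.x[:3])@R))
E
python3 m.py
```

```text
[[ 0.5993  0.035   0.062 ]
 [ 0.6382 -0.1363  0.0624]
 [ 0.4937 -0.1694  0.062 ]
 [ 0.4556  0.0022  0.0625]
 [ 0.5692  0.0019  0.0596]
 [ 0.6007 -0.1225  0.0578]
 [ 0.5081 -0.1419  0.0616]
 [ 0.4799 -0.0162  0.0613]
 [ 0.4978 -0.0339  0.0622]
 [ 0.5168 -0.1199  0.0596]]
pod [ 0.5465 -0.0684 -0.0006  0.2299] [-1.6737  0.2257  0.353  -0.4294  0.2323  0.082   0.375   0.3378 -0.6831
 -0.1596  0.0761 -0.0585  0.7393 -0.0269  0.5686  0.7868]
podframe [[ 0.0749  0.0887  0.0626]
 [ 0.0738 -0.087   0.0629]
 [-0.0744 -0.0863  0.0626]
 [-0.0725  0.0895  0.0631]
 [ 0.0381  0.0633  0.0601]
 [ 0.0404 -0.065   0.0584]
 [-0.0542 -0.0628  0.0622]
 [-0.053   0.066   0.0619]
 [-0.0396  0.0447  0.0628]
 [-0.0407 -0.0434  0.0602]]
```

```bash
cat > g.py <<'E'
# python3 g.py x y z [...] (pod frame mm, shut fingertip targets) -> shares for the rows
import sys
from h import *
yaw=.225; pod=np.array([.5466,-.0675,0.]); c,s=np.cos(yaw),np.sin(yaw); R=np.array([[c,-s,0],[s,c,0],[0,0,1]])
st=env.state(); T=np.array(st['tool_rot']); p=np.array(st['tcp_pos'])
tip=p+T[:,2]*.073
print("t",st['time_s'],"tip pod mm",(tip-pod)@R*1e3,"axis",R.T@T[:,2],"yaw",np.arctan2(T[1,0],T[0,0]),"F",np.array(st['contact_force']),"w",st['width'])
v=np.array(sys.argv[1:],float).reshape(-1,3)
for q in v: print(q,T.T@(pod+R@(q/1e3)-tip)/.3)
E
python3 g.py -35 0 160 -35 0 80
```

```text
t 0.1 tip pod mm [-511.5755 -436.5243  229.8561] axis [ 0.0002  0.002  -1.    ] yaw 0.23484497492520726 F [0.3476 0.2598 0.6082] w 0.08545111960561688
[-35.   0. 160.] [ 1.6028 -1.4389  0.2361]
[-35.   0.  80.] [ 1.6027 -1.4384  0.5028]
```

```bash
python3 -m handwheel '0.1 -0.09 -0.1 0 0 0 0; 0.9 -0.81 -0.1 0 0 0.0016 0; 0.9 -0.81 -0.1 0 0 0.0016 0; 0.9 -0.81 -0.1 0 0 0.0016 0; 0.9 -0.81 -0.1 0 0 0.0016 0; 0.9 -0.81 -0.1 0 0 0.0016 0; 0.9 -0.81 -0.1 0 0 0.0016 0; 0.9 -0.81 -0.1 0 0 0.0016 0; 0.9 -0.81 -0.1 0 0 0.0016 0; 0.9 -0.81 -0.1 0 0 0.0016 0' 20; python3 g.py -35 0 130 -35 0 80
```

```text
time_s: 1.1
tcp_pos: [0.3515, -0.3085, 0.3337]
tool_rot: [[0.975, 0.224, -0.001], [0.224, -0.975, -0.0], [-0.001, 0.0, -1.0]]
contact_force: [-0.0, -0.1, 0.4]
width: 0.0001
gripper_force: 0.0
t 1.1 tip pod mm [-244.0351 -191.3482  260.6551] axis [-0.0007 -0.0001 -1.    ] yaw 0.22606610964426765 F [-0.0019 -0.0889  0.4421] w 0.00013256296132689832
[-35.   0. 130.] [ 0.6978 -0.6371  0.435 ]
[-35.   0.  80.] [ 0.6979 -0.6371  0.6017]
```

```bash
python3 -m handwheel '0.698 -0.637 0.3 0 0 0 0; 0.698 -0.637 0.3 0 0 0 0; 0.698 -0.637 0.3 0 0 0 0; 0.698 -0.637 0.3 0 0 0 0; 0.698 -0.637 0.3 0 0 0 0; 0.698 -0.637 0.3 0 0 0 0; 0.698 -0.637 0.3 0 0 0 0; 0.698 -0.637 0.6 0 0 0 0; 0.698 -0.637 0.6 0 0 0 0; 0.698 -0.637 0.6 0 0 0 0; 0.698 -0.637 0.6 0 0 0 0'; python3 g.py -35 0 62 -35 0 58 -35 0 56
```

```text
time_s: 2.2
tcp_pos: [0.5125, -0.077, 0.1538]
tool_rot: [[0.975, 0.221, -0.002], [0.221, -0.975, 0.0], [-0.002, -0.001, -1.0]]
contact_force: [0.7, 0.7, 0.8]
width: 0.0001
gripper_force: 0.0
t 2.2 tip pod mm [-35.5436  -1.627   80.7923] axis [-0.0019  0.0006 -1.    ] yaw 0.2226265494518505 F [0.7343 0.7495 0.8121] w 0.00010881107898200275
[-35.   0.  62.] [ 0.0019 -0.0054  0.0626]
[-35.   0.  58.] [ 0.0019 -0.0054  0.076 ]
[-35.   0.  56.] [ 0.002  -0.0054  0.0826]
```

```bash
python3 -m handwheel '0 -0.004 0.05 0 0 0 0; 0 -0.004 0.062 0 0 0 0; 0 -0.004 0.07 0 0 0 0; 0 -0.004 0.079 0 0 0 0; 0 -0.004 0.079 0 0 0 0'; python3 g.py -35 0 55 -35 0 53
```

```text
time_s: 2.7
tcp_pos: [0.5138, -0.0752, 0.1314]
tool_rot: [[0.975, 0.223, 0.003], [0.223, -0.975, -0.001], [0.002, 0.002, -1.0]]
contact_force: [-0.3, -1.2, 2.3]
width: -0.0004
gripper_force: 0.9
t 2.7 tip pod mm [-33.4766  -0.331   58.3896] axis [ 0.0023 -0.0019 -1.    ] yaw 0.22445125932494872 F [-0.3207 -1.1743  2.2925] w -0.00037730019501006036
[-35.   0.  55.] [-0.0051 -0.0011  0.0113]
[-35.   0.  53.] [-0.0051 -0.0011  0.018 ]
```

```bash
python3 -m handwheel '0 0 0.008 0 0 0 0; 0 0 0.013 0 0 0 0; 0 0 0.013 0 0 0 0'; python3 g.py -35 0 55
```

```text
time_s: 3.0
tcp_pos: [0.5139, -0.0751, 0.128]
tool_rot: [[0.975, 0.223, 0.002], [0.223, -0.975, -0.001], [0.002, 0.002, -1.0]]
contact_force: [-2.3, -1.1, 10.4]
width: -0.0002
gripper_force: 4.7
t 3.0 tip pod mm [-33.3824  -0.2444  54.9795] axis [ 0.0021 -0.0019 -1.    ] yaw 0.22470404849068815 F [-2.3491 -1.131  10.4054] w -0.00017699739903518684
[-35.   0.  55.] [-0.0054 -0.0008 -0.0001]
```

```bash
python3 -m handwheel '0 0 -0.16 0 0 0 0; -0.1 0 -0.35 0 0 0 0; -0.3 0 -0.5 0 0 0 0; -0.3 0 -0.5 0 0 0 0; -0.3 0 -0.5 0 0 0 0; -0.3 0 -0.5 0 0 0 0; -0.3 0 -0.5 0 0 0 0; -0.3 0 -0.5 0 0 0 0; -0.3 0 -0.5 0 0 0 0; -0.3 0 -0.5 0 0 0 0; -0.3 0 -0.5 0 0 0 0; -0.3 0 -0.5 0 0 0 0';python3 -m handwheel '0 0 0 0 0 0 0; 0 0 0 0 0 0 0; 0 0 0 0 0 0 0; 0 0 0 0 0 0 0; 0 0 0 0 0 0 0; 0 0 0 0 0 0 0; 0 0 0 0 0 0 0; 0 0 0 0 0 0 0; 0 0 0 0 0 0 0; 0 0 0 0 0 0 0; 0 0 0 0 0 0 0; 0 0 0 0 0 0 0'
python3 g.py -28 30 110 -28 30 60 -28 30 45
python3 - <<'E'
from h import *
a=env.read_camera("scene")[100:260,240:400,::-1]; b=env.read_camera("top")[165:305,270:410,::-1]
f=lambda i:cv2.resize(i,(400,400),interpolation=cv2.INTER_CUBIC)
cv2.imwrite("pics/o1.png",np.hstack([f(a),f(b)]))
E
```

```text
time_s: 4.2
tcp_pos: [0.4251, -0.0946, 0.2761]
tool_rot: [[0.975, 0.223, -0.0], [0.223, -0.975, 0.0], [-0.0, -0.0, -1.0]]
contact_force: [-0.1, -0.7, 0.6]
width: -0.0
gripper_force: 0.0
time_s: 5.4
tcp_pos: [0.425, -0.0946, 0.2763]
tool_rot: [[0.975, 0.223, -0.0], [0.223, -0.975, 0.0], [-0.0, -0.0, -1.0]]
contact_force: [0.0, 0.3, -0.1]
width: -0.0004
gripper_force: 0.0
t 5.4 tip pod mm [-124.5951    0.6764  203.3177] axis [-0.  0. -1.] yaw 0.22473926722709178 F [ 0.0422  0.3386 -0.0504] w -0.00038147401940369856
[-28.  30. 110.] [ 0.322  -0.0978  0.3111]
[-28.  30.  60.] [ 0.322  -0.0978  0.4777]
[-28.  30.  45.] [ 0.322  -0.0978  0.5277]
```

View pics/o1.png

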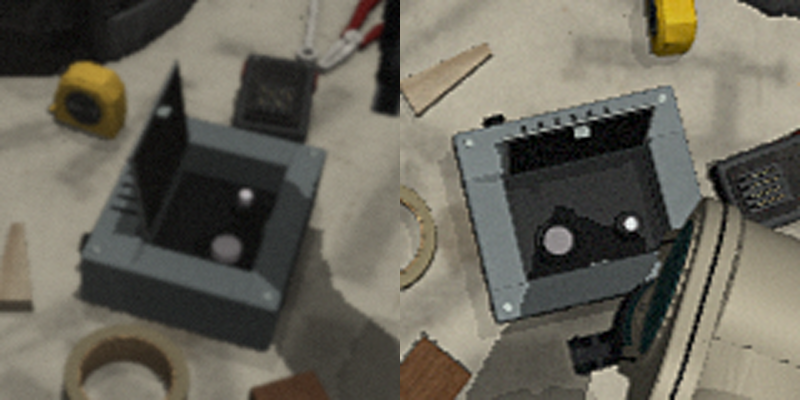

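The cover stands fully open. The larger button is at scene crop (226,247) and top crop (157,240), with the smaller one to its right. I'll check its position.

```bash
python3 - <<'E'
from h import *
X=tri([(330.4,198.8)],[(325,249)]); print(X)
c,s=np.cos(.225),np.sin(.225);R=np.array([[c,-s,0],[s,c,0],[0,0,1]]);print((X-[.5466,-.0675,0])@R)
E
python3 -m handwheel '0.322 -0.098 0.1 0 0 0 0; 0.322 -0.098 0.1 0 0 0 0; 0.322 -0.098 0.31 0 0 0 0; 0.322 -0.098 0.31 0 0 0 0; 0.322 -0.098 0.478 0 0 0 0; 0.322 -0.098 0.478 0 0 0 0; 0.322 -0.098 0.478 0 0 0 0'; python3 g.py -28 30 42 -28 30 36 -28 30 35
```

```text
[[ 0.5144 -0.0439  0.0395]]
[[-0.0261  0.0302  0.0395]]
time_s: 6.2
tcp_pos: [0.5117, -0.0442, 0.1323]
tool_rot: [[0.975, 0.223, -0.003], [0.223, -0.975, 0.001], [-0.003, -0.001, -1.0]]
contact_force: [0.7, 0.1, 1.2]
width: -0.0001
gripper_force: 0.0
t 6.2 tip pod mm [-29.0765  30.5762  59.2516] axis [-0.0029  0.0014 -1.    ] yaw 0.22477729693903836 F [0.667  0.0704 1.2116] w -7.194029813117423e-05
[-28.  30.  42.] [0.0038 0.002  0.0575]
[-28.  30.  36.] [0.0038 0.002  0.0775]
[-28.  30.  35.] [0.0038 0.002  0.0808]
```

Button position confirmed. Pressing it.

```bash
python3 -m handwheel '0.004 0.002 0.03 0 0 0 0; 0.004 0.002 0.055 0 0 0 0; 0.004 0.002 0.065 0 0 0 0; 0.004 0.002 0.075 0 0 0 0; 0.004 0.002 0.08 0 0 0 0; 0.004 0.002 0.08 0 0 0 0'; python3 g.py -28 30 36 -28 30 34
```

```text
time_s: 6.8
tcp_pos: [0.5146, -0.045, 0.1095]
tool_rot: [[0.975, 0.223, 0.002], [0.223, -0.975, -0.001], [0.001, 0.001, -1.0]]
contact_force: [0.9, -1.0, 3.2]
width: 0.0001
gripper_force: 1.7
t 6.8 tip pod mm [-26.0499  29.005   36.5143] axis [ 0.0014 -0.0009 -1.    ] yaw 0.22465074047153477 F [ 0.9233 -1.004   3.234 ] w 5.0151007250639415e-05
[-28.  30.  36.] [-0.0065 -0.0033  0.0017]
[-28.  30.  34.] [-0.0065 -0.0033  0.0084]
```

```bash
python3 -m handwheel '0 0 0.006 0 0 0 0; 0 0 0.01 0 0 0 0; 0 0 0.01 0 0 0 0; 0 0 0.01 0 0 0 0'; python3 g.py
```

```text
time_s: 7.2
tcp_pos: [0.5147, -0.045, 0.1084]
tool_rot: [[0.975, 0.223, 0.002], [0.223, -0.975, -0.001], [0.001, 0.001, -1.0]]
contact_force: [-5.0, 0.7, 17.3]
width: 0.0004
gripper_force: 8.9
t 7.2 tip pod mm [-25.9864  28.9922  35.3557] axis [ 0.0014 -0.0011 -1.    ] yaw 0.22479701911312575 F [-5.0438  0.6832 17.3372] w 0.00039343099107137206
```

```bash
python3 -m handwheel '0 0 -0.16 0 0 0 0; 0 0 -0.32 0 0 0 0; 0 0 -0.48 0 0 0 0; 0 0 -0.64 0 0 0 0; 0 0 -0.64 0 0 0 0; 0.1 0.03 -0.64 0 0 0 0; 0.4 0.097 -0.64 0 0 0 0; 0.4 0.097 -0.64 0 0 0 0; 0.4 0.097 -0.64 0 0 0 0; 0.4 0.097 -0.64 0 0 0 0'; python3 g.py 92 0 130
python3 - <<'E'
from h import *
a=env.read_camera("scene")[60:260,200:400,::-1]; b=env.read_camera("top")[165:305,270:410,::-1]
f=lambda i:cv2.resize(i,(400,400),interpolation=cv2.INTER_CUBIC)
cv2.imwrite("pics/o2.png",np.hstack([f(a),f(b)]))
E
```

```text
time_s: 8.2
tcp_pos: [0.6372, -0.0462, 0.296]
tool_rot: [[0.975, 0.223, -0.003], [0.223, -0.975, 0.001], [-0.003, -0.001, -1.0]]
contact_force: [-1.0, -0.2, 0.7]
width: 0.0002
gripper_force: 0.0
t 8.2 tip pod mm [ 92.8382   0.633  222.951 ] axis [-0.0033  0.0014 -1.    ] yaw 0.2250480905233035 F [-1.0435 -0.203   0.7372] w 0.0001789288192801487
[ 92.   0. 130.] [-0.0018  0.0026  0.3098]
```

View pics/o2.png

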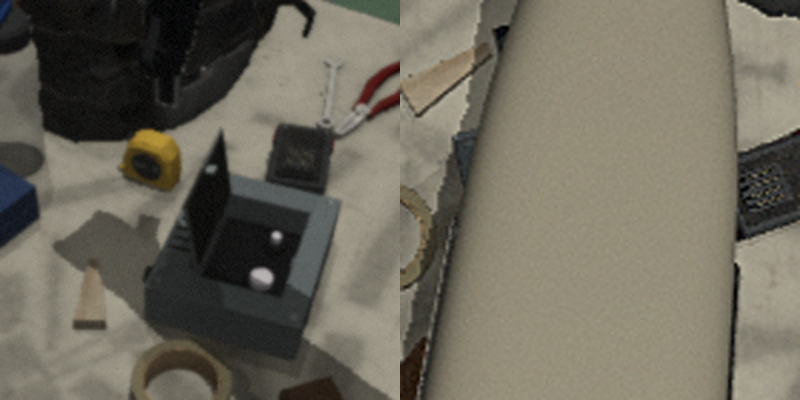

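The cover is still open and the buttons are up; the top view is blocked by the arm. I don't see the gripper in the scene crop, so I'll project where it should be.

Run:
```python
from h import *
s=env.state();p=np.array(s['tcp_pos']);print(proj("scene",np.array([p,p-[0,0,.073],[.5466,-.0675,.06]])))
i=env.read_camera("scene")[:,:,::-1]; cv2.imwrite("pics/o3.png",i)
```

```text
[[285.3144  77.8092]
 [284.6674 110.4797]
 [323.1593 179.8312]]
```

View pics/o3.png

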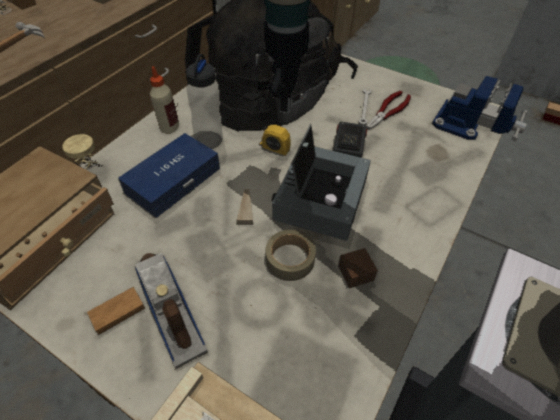

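The black gripper is at (286,80), in front of the backpack and as projected; the wedge, tape measure and the rest haven't moved. Now I'll lower it behind the cover.

```bash
python3 -m handwheel '0 0 0.15 0 0 0 0; 0 0.002 0.3 0 0 0 0; 0 0.002 0.3 0 0 0 0; 0 0.002 0.3 0 0 0 0'; python3 g.py 68 0 133 51 0 133 31.6 0 132.4 22 0 129 13 0 125.8 4 0 120.5 -4.2 0 115.2 -11.5 0 107.5 -18.3 0 100 -24 0 91 -29.2 0 81.5 -33.7 0 67.4
```

```text
time_s: 8.75
tcp_pos: [0.6361, -0.0468, 0.208]
tool_rot: [[0.975, 0.223, -0.002], [0.223, -0.975, 0.0], [-0.002, -0.001, -1.0]]
contact_force: [0.1, -0.7, 0.9]
width: -0.0001
gripper_force: 0.0
t 8.75 tip pod mm [ 91.6919   0.2301 134.9898] axis [-0.0021  0.0009 -1.    ] yaw 0.22453622642197724 F [ 0.1303 -0.685   0.8683] w -7.177683800217526e-05
[ 68.   0. 133.] [-0.079   0.0008  0.0068]
[ 51.   0. 133.] [-0.1356  0.0008  0.0069]
[ 31.6   0.  132.4] [-0.2003  0.0009  0.0091]
[ 22.   0. 129.] [-0.2323  0.0009  0.0205]
[ 13.    0.  125.8] [-0.2622  0.0009  0.0312]
[  4.    0.  120.5] [-0.2922  0.0009  0.0489]
[ -4.2   0.  115.2] [-0.3195  0.001   0.0666]
[-11.5   0.  107.5] [-0.3438  0.001   0.0924]
[-18.3   0.  100. ] [-0.3664  0.001   0.1174]
[-24.   0.  91.] [-0.3853  0.0011  0.1474]
[-29.2   0.   81.5] [-0.4026  0.0011  0.1791]
[-33.7   0.   67.4] [-0.4175  0.0012  0.2262]
```

```bash
python3 -m handwheel '-0.04 0 0 0 0 0 0; -0.08 0 0.005 0 0 0 0; -0.11 0 0.007 0 0 0 0; -0.136 0 0.007 0 0 0 0; -0.16 0 0.007 0 0 0 0; -0.18 0 0.008 0 0 0 0; -0.2 0 0.009 0 0 0 0; -0.232 0 0.02 0 0 0 0; -0.262 0 0.031 0 0 0 0; -0.292 0 0.049 0 0 0 0; -0.32 0 0.067 0 0 0 0; -0.32 0 0.067 0 0 0 0';python3 g.py -11.5 0 107.5 -18.3 0 100 -24 0 91 -29.2 0 81.5 -31.5 0 75 -33.7 0 67.4 -35 0 60 -35 0 55 -35 0 53
python3 - <<'E'
from h import *
cv2.imwrite("pics/o4.png",cv2.resize(env.read_camera("scene")[60:260,200:400,::-1],(600,600),interpolation=cv2.INTER_CUBIC))
E
```

```text
time_s: 9.95
tcp_pos: [0.5414, -0.0683, 0.1863]
tool_rot: [[0.975, 0.222, -0.004], [0.222, -0.975, 0.0], [-0.004, -0.001, -1.0]]
contact_force: [0.6, 0.2, 1.1]
width: -0.0001
gripper_force: 0.5
t 9.95 tip pod mm [ -5.5635   0.4552 113.2799] axis [-0.0041  0.0014 -1.    ] yaw 0.22414904352295362 F [0.6279 0.2451 1.075 ] w -7.413403402026476e-05
[-11.5   0.  107.5] [-0.0197  0.0016  0.0193]
[-18.3   0.  100. ] [-0.0423  0.0016  0.0444]
[-24.   0.  91.] [-0.0611  0.0017  0.0745]
[-29.2   0.   81.5] [-0.0783  0.0017  0.1063]
[-31.5   0.   75. ] [-0.0859  0.0018  0.128 ]
[-33.7   0.   67.4] [-0.0932  0.0018  0.1533]
[-35.   0.  60.] [-0.0974  0.0018  0.178 ]
[-35.   0.  55.] [-0.0973  0.0019  0.1947]
[-35.   0.  53.] [-0.0973  0.0019  0.2013]
```

View pics/o4.png

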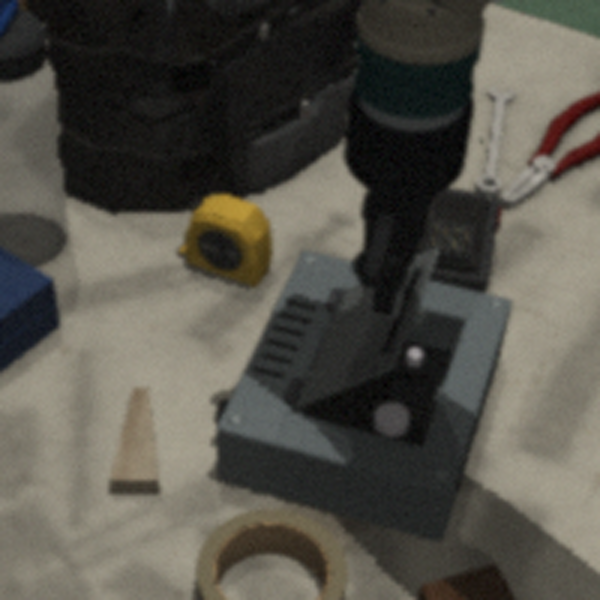

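The cover is about half shut at crop (370,360), the fingers are behind its outer face and both buttons are clear. I'll carry the arc down and press.

```bash
python3 -m handwheel '-0.02 0.002 0.019 0 0 0 0; -0.042 0.002 0.044 0 0 0 0; -0.061 0.002 0.075 0 0 0 0; -0.078 0.002 0.106 0 0 0 0; -0.086 0.002 0.128 0 0 0 0; -0.093 0.002 0.153 0 0 0 0; -0.097 0.002 0.178 0 0 0 0; -0.097 0.002 0.187 0 0 0 0; -0.097 0.002 0.193 0 0 0 0; -0.097 0.002 0.193 0 0 0 0';python3 g.py -35 0 53
```

```text
time_s: 11.0
tcp_pos: [0.515, -0.0754, 0.1294]
tool_rot: [[0.975, 0.223, -0.002], [0.223, -0.975, -0.0], [-0.002, -0.0, -1.0]]
contact_force: [-0.7, -0.8, 1.9]
width: -0.0002
gripper_force: 1.0
t 11.0 tip pod mm [-32.7042  -0.6381  56.447 ] axis [-0.0019  0.0003 -1.    ] yaw 0.22468533325315931 F [-0.6998 -0.8198  1.8677] w -0.00018648010912016436
[-35.   0.  53.] [-0.0076 -0.0021  0.0115]
```

```bash
python3 -m handwheel '0 0 0.006 0 0 0 0; 0 0 0.01 0 0 0 0; 0 0 0.014 0 0 0 0; 0 0 0.014 0 0 0 0; 0 0 0.014 0 0 0 0';python3 g.py
```

```text
time_s: 11.5
tcp_pos: [0.5152, -0.0754, 0.1279]
tool_rot: [[0.975, 0.223, -0.001], [0.223, -0.975, -0.001], [-0.001, 0.0, -1.0]]
contact_force: [-6.9, 0.7, 17.8]
width: 0.0002
gripper_force: 9.1
t 11.5 tip pod mm [-32.4903  -0.7491  54.8665] axis [-0.0013 -0.0002 -1.    ] yaw 0.2248130718990443 F [-6.9096  0.728  17.8316] w 0.00018485399008692606
```

At the stop (18 N). Release straight up, move clear and look.

```bash
python3 -m handwheel '0 0 -0.03 0 0 0 0; 0 0 -0.1 0 0 0 0; 0 0 -0.25 0 0 0 0; 0 0 -0.4 0 0 0 0; -0.35 0 -0.5 0 0 0 0; -0.35 0 -0.5 0 0 0 0; -0.35 0 -0.5 0 0 0 0; -0.35 0 -0.5 0 0 0 0; -0.35 0 -0.5 0 0 0 0; -0.35 0 -0.5 0 0 0 0; -0.35 0 -0.5 0 0 0 0; -0.35 0 -0.5 0 0 0 0';python3 -m handwheel '0 0 0 0 0 0 0; 0 0 0 0 0 0 0; 0 0 0 0 0 0 0; 0 0 0 0 0 0 0; 0 0 0 0 0 0 0; 0 0 0 0 0 0 0' | head -2;python3 - <<'E'
from h import *
a=env.read_camera("scene")[100:300,230:430,::-1]; b=env.read_camera("top")[145:325,230:410,::-1]
f=lambda i:cv2.resize(i,(400,400),interpolation=cv2.INTER_CUBIC)
cv2.imwrite("pics/o5.png",np.hstack([f(a),f(b)]))
E
```

```text
time_s: 12.7
tcp_pos: [0.4139, -0.0987, 0.2752]
tool_rot: [[0.975, 0.224, -0.001], [0.224, -0.975, 0.0], [-0.001, -0.001, -1.0]]
contact_force: [-0.6, 0.0, -0.4]
width: 0.0002
gripper_force: 0.0
time_s: 13.3
tcp_pos: [0.4133, -0.0988, 0.2757]
```

View pics/o5.png

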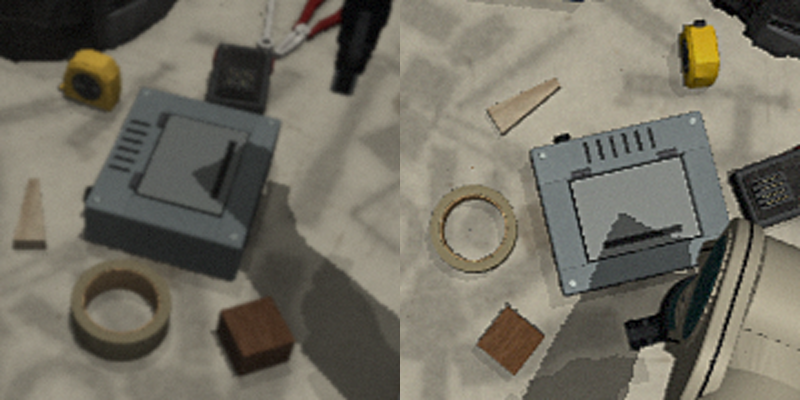

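The cover is flush and latched in both views (scene crop (195,165), top crop (635,210)). The loose things are where they were and the arm is clear.

```bash
python3 -c "
from bench import env
print(env.finish_job())"
```

```text
the job is handed in; nothing more can be done
None
```

The job is handed in at about 13.4 s: cover opened, larger button pressed to its stop and released, cover swung down and latched flush in both views; the loose things look unmoved, though no verdict came back.

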